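# Lift the crucible tile off the cooling bars with the spatula

## Task

Take the offset spatula from its rest, slide its blade in between the two cooling bars, all the way under the ceramic tile with the two crucibles, and lift the tile straight up off the bars on the blade, level enough that both crucibles stay standing on it. Touch the tile and the crucibles only with the spatula, never with the gripper, and leave the bottle, the beaker and the desiccator alone. Finish while still holding it: tile level and still, about 10 cm above the bars, nothing put down or let go.

Things in the scene. Friction and masses are not known exactly. Their poses are not given: they have to be found in the camera images.
- spatula_grip (a point): Where to grip the spatula: middle of the front part of its black handle, half-way up; axes as spatula. The handle is a level flat-sided bar 16 mm wide, 26 mm high, from 28 mm ahead of this point (towards the blade) to 97 mm behind it. On the rest it is 70 mm above the bench with free space beside and below; the rest's rear post is 73 mm behind it.
- spatula: Offset spatula, steel with black handle, 130 g, loose. Origin: centre of the blade's underside; x from handle to blade tip, z up. Blade 115 mm long (x), 60 mm wide (y), 2.5 mm thick. A 16 mm wide neck slopes back and up from the blade's rear edge to the level handle: grip point at x -117.5, y 0, z +50 mm, rear end at x -214 mm. It starts level on its rest: lift it straight up.
- spatula_blade (a point): Centre of the blade's upper face (2.5 mm above spatula). Axes as spatula. With the loaded tile centred on it the blade pulls nose-down by about 0.3 N m at the grip point, so grip the handle firmly.
- rest: Fixed wooden spatula rest, base 260 x 78 mm. Origin: at bench height, 75 mm behind the lying blade's centre; x is the spatula's direction. The blade lies on a 20 mm high bridge between side lips that end 30 mm above the bench; the handle's rear lies in a 26 mm wide notch in a post that ends 72 mm above the bench (15 mm above the handle's underside).
- stand: Fixed cooling place: board 190 x 180 x 10 mm with two refractory bars along its x (-65 to +65 mm), each 20 mm wide, tops 45 mm above the bench. Origin: under the board's centre at bench height. The open channel between the bars is 80 mm wide (y -40 to +40 mm) and 35 mm high. Its -x end faces the spatula's side of the bench: the blade goes in there, along +x.
- tile: Ceramic setter tile, 90 mm (x) by 110 mm (y), 6 mm thick, about 120 g, loose, lying across the two bars with its underside 45 mm above the bench. Origin: centre of its underside; z up; its x runs roughly along the bars.
- crucible_a: Open white porcelain crucible, 36 mm across the rim, 23 mm across the foot, 30 mm high, about 22 g, standing loose on the tile. Origin: centre of its underside.
- crucible_b: The second crucible, same as the first.
- bottle: Bystander: glass reagent bottle with blue cap, 70 mm across, 145 mm high, loose. Origin: centre of its underside.
- beaker: Bystander: glass beaker, 68 mm across, 90 mm high, loose. Origin: centre of its underside.
- desiccator: Bystander: glass desiccator with knobbed lid, 190 mm across, 205 mm high, fixed. Origin: centre of its underside.
There are look-alikes about, which are no part of the job. Leave any blue or brown look-alike of the crucible_a alone. What is shaped like the crucible_b but yellow is not meant.

How it is judged:
On the way, in this order (a step that is already met when the one before it is completed fails the run):
1. the gripper holds the spatula, lifted off its rest (contact force between the fingers and spatula above 1 N and contact force between spatula and rest below 0.05 N and height (world z) of spatula_blade above 0.035 m), for 0.2 s.
2. the blade is in under the middle of the tile (within 35 mm along, 20 mm across) while the tile still lies on the bars (x of spatula_blade in the frame of tile between -0.035 and 0.035 m and y of spatula_blade in the frame of tile between -0.02 and 0.02 m and z of spatula_blade in the frame of tile between -0.04 and 0.002 m and contact force between tile and stand above 0.3 N and contact force between the fingers and spatula above 1 N), for 0.1 s.
3. the tile is up off the bars, carried by the spatula alone (contact force between tile and spatula above 0.6 N and contact force between tile and stand below 0.05 N and contact force between the fingers and spatula above 1 N and z of tile in the frame of stand between 0.065 and 0.3 m), for 0.2 s.
At the end, for the whole second after the job is handed in: Tile on the held spatula's blade alone, underside 60 to 160 mm above the bars, centre within 100 mm of straight above the cooling board's, level within 0.12 rad, still (30 mm/s, 0.15 rad/s), both crucibles upright on it; the spatula touches neither rest nor cooling place (contact force between tile and spatula above 0.6 N and contact force between each of tile, spatula and stand below 0.05 N and contact force between the fingers and spatula above 1 N and z of tile in the frame of stand between 0.105 and 0.205 m and horizontal distance between tile and stand below 0.1 m and angle between tile's own z axis and vertical below 0.12 rad and linear speed of tile below 0.03 m/s and angular speed of tile below 0.15 rad/s and contact force between spatula and rest below 0.05 N and x of crucible_a in the frame of tile between -0.048 and 0.048 m and y of crucible_a in the frame of tile between -0.058 and 0.058 m and z of crucible_a in the frame of tile between 0.002 and 0.012 m and angle between each of crucible_a, crucible_b's own z axis and vertical below 0.25 rad and x of crucible_b in the frame of tile between -0.048 and 0.048 m and y of crucible_b in the frame of tile between -0.058 and 0.058 m and z of crucible_b in the frame of tile between 0.002 and 0.012 m); the arm keeps its last pose, push and grip.
It fails at once if the robot touches the tile or a crucible (contact force between the arm and tile above 0.3 N or contact force between the arm and crucible_a above 0.3 N or contact force between the arm and crucible_b above 0.3 N).
It fails at once if the tile is tipped by more than 0.26 rad (15 degrees) (angle between tile's own z axis and vertical above 0.26 rad).
It fails at once if a crucible falls over (angle between any of crucible_a, crucible_b's own z axis and vertical above 0.5 rad).
It fails at once if the bottle or the beaker is moved by more than 20 mm, or the desiccator is bumped (over 3 N) (distance of any of bottle, beaker from where it was at the start of the episode above 0.02 m or contact force between any of the arm, spatula and desiccator above 3 N).
It also fails if it takes over 45 s, if anything falls off the work surface, if the arm or the gripper's body presses on something with over 40 N, if the wrist force passes 120 N, or if a joint passes its speed limit or range.

## Robot

A 7-joint arm with a two-finger parallel gripper is mounted at the origin on the work surface. World frame = base frame: x ahead of the robot, y to its left, z up, the work surface at z = 0. Lengths are in m, angles in rad, forces in N, time in s.
With the tool pointing down it reaches from about 0.4 to 0.85 m from the base axis. Payload 10.4 kg.
Tool frame: the origin (TCP) lies on the centre line of the jaws, within the pads' length; the fingertips stand env.tip_extent ahead of it and the grasp point (between the pads) is the TCP (env.tip_extent is the distance from the TCP to the fingertips, in m); x points along the fingers, y is the direction in which the jaws open and shut, and the axes are right-handed (so a half turn about x gives the same grasp; the last joint's range is limited). The gripper opens to 87 mm and grips with 3 to 60 N. Pads are 19 mm wide; open, the fingers measure 117 mm over their backs; the gripper's body (75 mm by 190 mm) begins 51 mm behind the grasp point.
Start: joints at [-0.023, 0.332, -0.065, 1.46, 0.022, 1.35, -0.088], TCP at [0.625, 0, 0.242] pointing down, gripper open.
Joint ranges: [-2.6, 2.6], [-0.5, 2.12], [-1.47, 1.34], [0.16, 2.42], [-1.27, 4.41], [0.06, 2.06], [-2.6, 2.6]. Speed limits (rad/s): [2.22, 2.22, 2.79, 2.79, 3.14, 3.14, 3.14].

## Interface

Orientations are given as a unit quaternion [x, y, z, w].
In Python, from workcell import get_state, snapshot, env gives the robot as it stands.
- The arm moves only by the tool play_rows, never from a script. Its argument "plan" is text: rows parted by semicolons, each of 7 numbers parted by spaces: the turn, a rotation vector about the tool's x, y, z in degrees, then the shift along the tool's x, y, z in m, then the gripper command: -1 is fully open, 1 is shut, values between are in proportion. A call has exactly 8 rows; each row is the pose to reach, as a shift and turn from the pose measured when the call began, along the tool's axes at that moment; what a row does not reach only later rows make up. A row lasts 1/12 s, in which the tool goes at most 41.7 mm and 7.16 degrees, less where a joint would pass 70% of its speed; a pose out of reach is approached as far as the arm can. A call with a gripper value outside its range is refused whole. The fingers move at their own pace and stop on an object; "force" is the grip in N (left out, the last holds). Time passes only in rows, so rows that repeat a pose let the fingers close, or fill a call up. It gives the time, the measured TCP pose, the force and the opening at its end, in the units of the state.
- get_state(): the state, without advancing time (a new reading comes with each control period).
- snapshot(name): name is "scene" or "side" or "wrist"; returns a dict with "frame" (420x560x3 uint8, blue, green, red), "intrinsics" (3x3 intrinsics, pixels), "k1" (the pictures are not rectified: a ray, as slopes to the right and down, at radius r is drawn at 1 + k1 r^2 times it, then the intrinsics apply), "rvec" (rotation vector, rad) and "tvec" (3), from world to camera coordinates, as OpenCV has them; the wrist camera has in their place "tool_from_camera" (4x4, takes a point from camera to tool coordinates, whose origin is the TCP and whose axes are the tool frame's). Camera axes: x right, y down, z forward; pixel columns grow to the right and rows downward; lengths in m; the calibration is good to about 2 mm. A picture is of the moment at which its call begins: read the wrist's pose just before it. There is no depth.
- env.close_job(): hands the job in, once; it reports no verdict.
The state is a dict: "time_s": time; "q": joint angles; "joint_velocities": joint speeds; "effort": joint torques, N m; "tcp_pos": TCP position; "orientation": TCP orientation; "contact_force": force on the tool from outside, world axes, zero at the start; "wrist_torque": the same for the moment, N m; "grip_width": finger opening in m.
Only numpy, scipy, OpenCV 4.12 (cv2) and the standard library are available. Lean on these libraries where they do the work, as an engineer would, in place of code of your own. Each camera call takes 0.05 s, during which the arm holds its last target. There are 200 camera calls.

## Working session

There is one attempt and no reset: what is moved stays moved. The work goes in short steps, Python scripts to look and compute and a tool call to move; the robot and the scene stay as the last step left them, time stands still between calls to the robot, and variables do not carry over. Pictures are saved under pics/ and viewed, about 8 in all and at most 12, crops included, and the job is handed in when it is done.

Besides the shell and the picture viewer there is one more tool, called as a command line: name --argument value ..., lists and objects as JSON in quotes. play_rows: Moves the arm, as the interface text tells. Its arguments: {"type":"object","properties":{"plan":{"type":"string"},"force":{"type":"number"}},"required":["plan"]}

```bash
mkdir -p pics; cat > h.py <<'E'
import numpy as np, cv2
from scipy.spatial.transform import Rotation as R
from workcell import get_state, snapshot, env
def cam(s,st=None):
    K=np.array(s["intrinsics"]);k1=s["k1"]
    if "rvec" in s:
        rv=np.array(s["rvec"],float).ravel();t=np.array(s["tvec"],float).ravel()
        Rm=R.from_rotvec(rv).as_matrix()
    else:
        T=np.eye(4);T[:3,:3]=R.from_quat(st["orientation"]).as_matrix();T[:3,3]=st["tcp_pos"]
        M=np.linalg.inv(T@np.array(s["tool_from_camera"]));Rm=M[:3,:3];t=M[:3,3]
    return K,np.array([k1,0,0,0,0.]),Rm,t
def proj(c,P):
    K,d,Rm,t=c
    return cv2.projectPoints(np.array(P,float).reshape(-1,1,3),cv2.Rodrigues(Rm)[0],t.reshape(3,1),K,d)[0].reshape(-1,2)
def ray(c,uv,z):
    K,d,Rm,t=c
    n=cv2.undistortPoints(np.array(uv,float).reshape(-1,1,2),K,d).reshape(-1,2)
    o=-Rm.T@t; D=np.c_[n,np.ones(len(n))]@Rm
    z=np.broadcast_to(z,len(n))
    return o+D*((z-o[2])/D[:,2])[:,None]
E
python3 - <<'E'
from h import *
st=get_state();print(st, env.tip_extent)
import pickle
S={n:snapshot(n) for n in("scene","side","wrist")}
pickle.dump((st,S),open("s0.pkl","wb"))
for n in S: cv2.imwrite(f"pics/{n}0.png",cv2.resize(S[n]["frame"],(800,600),interpolation=cv2.INTER_CUBIC))
E
```

```text
{'time_s': 0.0, 'q': array([-0.02262801,  0.33290178, -0.06469752,  1.46095847,  0.02159836,
        1.34987584, -0.08848142]), 'joint_velocities': array([ 0.00112057,  0.00159803, -0.00018529,  0.00112756,  0.00142586,
       -0.00126356, -0.00106329]), 'effort': array([-1.20520472e-04, -6.23245955e+01,  2.44190963e-02, -3.89891267e+01,
       -6.13984605e-02,  3.97891912e-02,  1.87085252e-04]), 'tcp_pos': array([6.24638531e-01, 1.19771616e-05, 2.40727041e-01]), 'orientation': array([-0.49960555, -0.50036144,  0.50036156, -0.49967092]), 'contact_force': array([-0.79221823,  0.19056422, -0.13278298]), 'wrist_torque': array([0.00885953, 0.01141749, 0.02725644]), 'grip_width': 0.08698368532647274} 0.019
```

View pics/scene0.png

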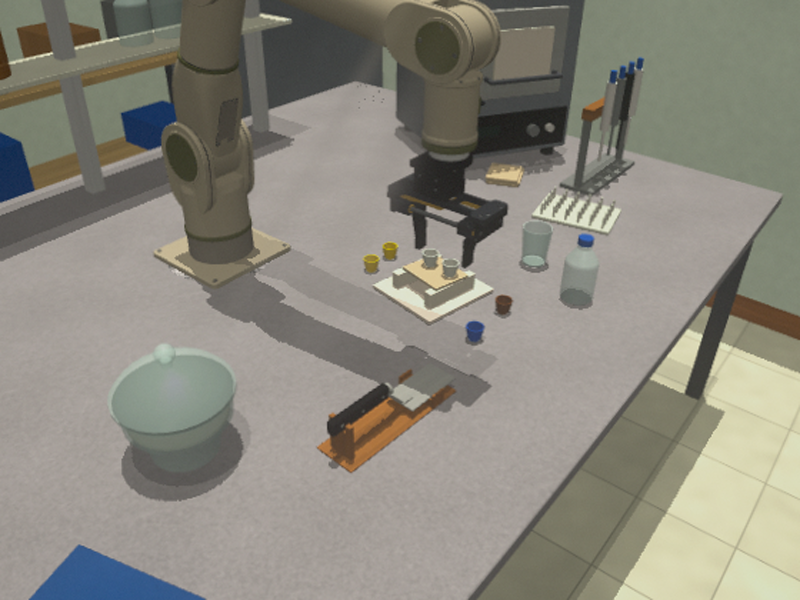

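View pics/side0.png

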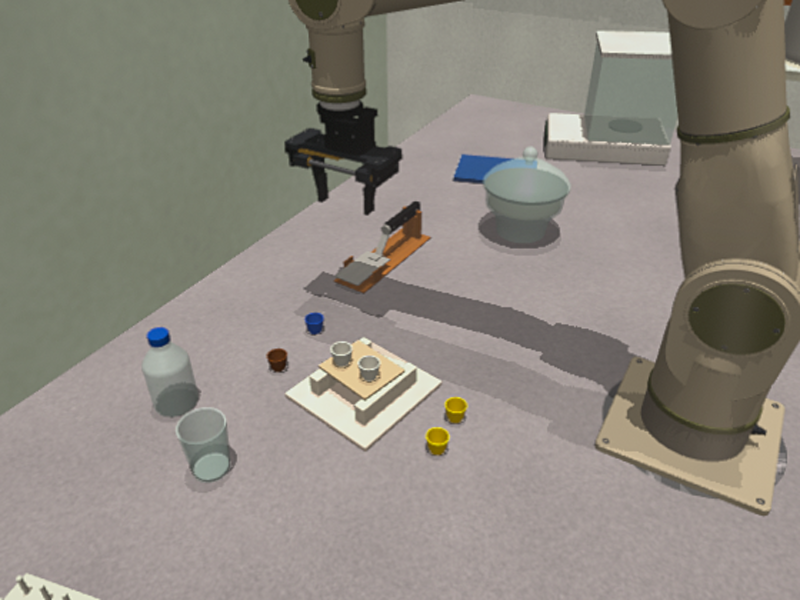

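View pics/wrist0.png

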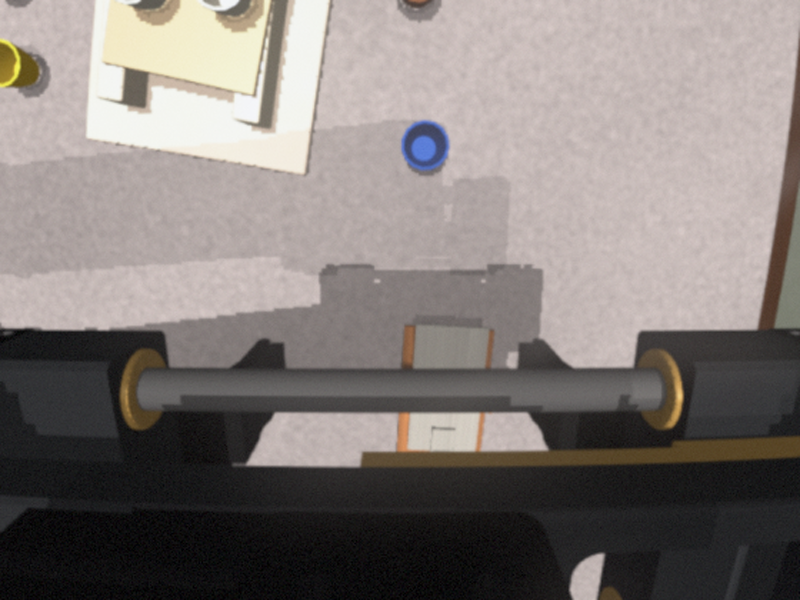

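The scene and side views show the stand at about (433,288) and (365,393), the spatula rest at about (390,420) and (385,250), and the tile on the bars. In the wrist view the board's near edge runs (87,137)–(306,173) and the blade is at about (450,370). Next I turn these pixels into positions.

```bash
python3 - <<'E'
from h import *
import pickle
st,S=pickle.load(open("s0.pkl","rb"))
C={n:cam(S[n],st) for n in S}
def r(n,uv,z): return np.round(ray(C[n],np.array(uv)*.7,z),3)[:,:2].tolist()
print("board scene L,F,R",r("scene",[(374,288),(431,320),(493,289)],.01))
print("board side L,F,R,B",r("side",[(288,393),(364,443),(440,383),(366,341)],.01))
print("board wrist near",r("wrist",[(87,137),(306,173)],.01))
print("tile wrist near",r("wrist",[(104,64),(253,94)],.051))
print("tile scene top",r("scene",[(403,270),(437,288),(473,269)],.051))
print("tile side top",r("side",[(320,370),(362,398),(404,372),(362,342)],.051))
print("rest scene",r("scene",[(318,447),(352,467),(455,391)],.01), "side",r("side",[(336,285),(362,291),(431,238)],.01))
print("blade wrist",r("wrist",[(416,325),(493,328),(400,450),(482,450)],[.0225]*2+[.01]*2), "handle scene",r("scene",[(330,425),(387,386)],.08),"side",r("side",[(382,229),(418,205)],.083))
print("bottle",r("scene",[(577,295)],0),r("side",[(175,405)],0),"beaker",r("scene",[(534,260)],0),r("side",[(211,470)],0),"desic",r("scene",[(180,455)],0),r("side",[(520,232)],0))
print("cruc scene",r("scene",[(430,265),(450,275)],.051),"side",r("side",[(342,362),(369,377)],.051))
E
```

```text
board scene L,F,R [[0.386, 0.097], [0.55, 0.08], [0.584, 0.257]]
board side L,F,R,B [[0.573, 0.26], [0.409, 0.287], [0.369, 0.115], [0.534, 0.085]]
board wrist near [[0.373, 0.109], [0.549, 0.078]]
tile wrist near [[0.418, 0.153], [0.523, 0.129]]
tile scene top [[0.43, 0.141], [0.526, 0.13], [0.541, 0.24]]
tile side top [[0.532, 0.224], [0.439, 0.243], [0.412, 0.161], [0.511, 0.131]]
rest scene [[0.62, -0.313], [0.689, -0.31], [0.71, -0.065]] side [[0.681, -0.034], [0.624, -0.043], [0.601, -0.294]]
blade wrist [[0.636, -0.042], [0.698, -0.045], [0.623, -0.165], [0.697, -0.165]] handle scene [[0.653, -0.316], [0.662, -0.193]] side [[0.65, -0.166], [0.636, -0.295]]
bottle [[0.729, 0.367]] [[0.722, 0.365]] beaker [[0.583, 0.438]] [[0.579, 0.433]] desic [[0.458, -0.46]] [[0.443, -0.434]]
cruc scene [[0.461, 0.194], [0.517, 0.188]] side [[0.512, 0.19], [0.455, 0.199]]
```

play_rows --plan "0 0 0 0 0.003 0.02 -1;0 0 0 0.005 0.01 0.06 -1;0 0 0 0.01 0.02 0.1 -1;0 0 0 0.02 0.025 0.14 -1;0 0 0 0.03 0.03 0.18 -1;0 0 0 0.04 0.03 0.205 -1;0 0 0 0.04 0.03 0.22 -1;0 0 0 0.04 0.03 0.22 -1" --force 60

```text
time_s: 0.82
tcp_pos: [0.6533, -0.2243, 0.2]
orientation: [-0.5, -0.499, 0.502, -0.498]
contact_force: [-0.4, 0.1, -0.7]
grip_width: 0.0873
```

```bash
python3 - <<'E'
from h import *
import pickle
st=get_state();print(st["time_s"],st["tcp_pos"],R.from_quat(st["orientation"]).as_matrix().round(3).tolist())
S={n:snapshot(n) for n in("wrist","scene")}
pickle.dump((st,S),open("s1.pkl","wb"))
cv2.imwrite("pics/w1.png",cv2.resize(S["wrist"]["frame"],(800,600),interpolation=cv2.INTER_CUBIC))
cv2.imwrite("pics/s1.png",cv2.resize(S["scene"]["frame"][165:335,210:370],(800,850)[:1]+(600,) if 0 else (565,600),interpolation=cv2.INTER_CUBIC))
E
```

```text
0.8167 [ 0.65329603 -0.2243414   0.19996272] [[-0.003, 1.0, -0.005], [-0.001, -0.005, -1.0], [-1.0, -0.003, 0.001]]
```

View pics/w1.png

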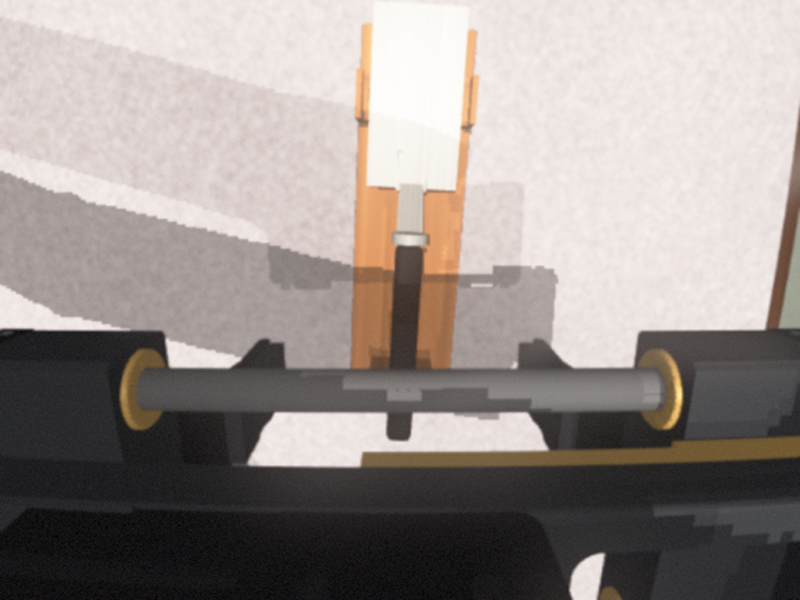

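The wrist view shows the blade with corners (374,4), (468,8), (367,187), (457,191). The black handle runs from (408,247) to (399,438).

```bash
python3 - <<'E'
from h import *
import pickle
st,S=pickle.load(open("s1.pkl","rb"))
c=cam(S["wrist"],st)
b=ray(c,np.array([(374,4),(468,8),(367,187),(457,191)])*.7,.0225)[:,:2]
print("blade",b.round(4).tolist(),"centre",b.mean(0))
a=b[:2].mean(0)-b[2:].mean(0);print("len",np.hypot(*a),"yaw",np.degrees(np.arctan2(a[1],a[0])))
h=ray(c,np.array([(409,247),(399,438)])*.7,.083)[:,:2];d=h[0]-h[1]
print("handle",h.round(4).tolist(),np.hypot(*d),"yaw",np.degrees(np.arctan2(d[1],d[0])),"grip from front",h[0]-d/np.hypot(*d)*.028)
u=a/np.hypot(*a);print("grip from blade",b.mean(0)-.1175*u)
E
```

```text
blade [[0.6354, -0.0437], [0.6948, -0.0461], [0.629, -0.1576], [0.6897, -0.1605]] centre [ 0.66220357 -0.10198431]
len 0.1143095378533027 yaw 87.13723766442249
handle [[0.6564, -0.1907], [0.6502, -0.3104]] 0.11983358592781215 yaw 87.00795070046671 grip from front [ 0.65496751 -0.21867534]
grip from blade [ 0.65633517 -0.21933767]
```

play_rows --plan "1 0 0 0.01 0.001 -0.002 -1;2 0 0 0.03 0.002 -0.004 -1;2.7 0 0 0.055 0.0025 -0.005 -1;2.7 0 0 0.08 0.0025 -0.005 -1;2.7 0 0 0.105 0.0025 -0.005 -1;2.7 0 0 0.12 0.0025 -0.005 -1;2.7 0 0 0.13 0.0025 -0.005 -1;2.7 0 0 0.13 0.0025 -0.005 -1" --force 60

```text
time_s: 1.58
tcp_pos: [0.6566, -0.2113, 0.0689]
orientation: [-0.511, -0.49, 0.511, -0.487]
contact_force: [-0.3, 1.3, -0.2]
grip_width: 0.087
```

play_rows --plan "0 0 0 0 0 0 -1;0 0 0 0 0 0 0.3;0 0 0 0 0 0 0.6;0 0 0 0 0 0 1;0 0 0 0 0 0 1;0 0 0 0 0 0 1;0 0 0 0 0 0 1;0 0 0 0 0 0 1" --force 60

```text
time_s: 2.25
tcp_pos: [0.6566, -0.2114, 0.069]
orientation: [-0.511, -0.49, 0.511, -0.487]
contact_force: [0.9, 0.3, 0.6]
grip_width: 0.0482
```

play_rows --plan "0 0 0 0 0 0 1;0 0 0 0 0 0 1;0 0 0 0 0 0 1;0 0 0 0 0 0 1;0 0 0 0 0 0 1;0 0 0 0 0 0 1;0 0 0 0 0 0 1;0 0 0 0 0 0 1"

```text
time_s: 2.92
tcp_pos: [0.6566, -0.2115, 0.069]
orientation: [-0.511, -0.49, 0.511, -0.487]
contact_force: [-0.4, -0.1, -0.4]
grip_width: 0.0153
```

play_rows --plan "0 0 0 -0.005 0 0 1;0 0 0 -0.015 0 0 1;0 0 0 -0.03 0 0 1;0 0 0 -0.045 0 0 1;0 0 0 -0.06 0 0 1;0 0 0 -0.075 0 0 1;0 0 0 -0.08 0 0 1;0 0 0 -0.08 0 0 1"

```text
time_s: 3.58
tcp_pos: [0.6579, -0.2119, 0.1513]
orientation: [0.511, 0.489, -0.511, 0.488]
contact_force: [0.5, 0.4, -1.4]
grip_width: 0.0153
```

```bash
python3 - <<'E'
from h import *
import pickle
st=get_state();M=R.from_quat(st["orientation"]).as_matrix();print(st["time_s"],st["tcp_pos"],M.round(4).tolist(),st["grip_width"],st["contact_force"],st["wrist_torque"])
S={n:snapshot(n) for n in("wrist","side")}
pickle.dump((st,S),open("s2.pkl","wb"))
w=cv2.resize(S["wrist"]["frame"],(800,600),interpolation=cv2.INTER_CUBIC)
cv2.imwrite("pics/w2.png",w)
E
```

```text
3.5833 [ 0.65785417 -0.21194076  0.1512954 ] [[-0.0004, 0.999, -0.0451], [0.0017, -0.0451, -0.999], [-1.0, -0.0005, -0.0017]] 0.01527452168880711 [ 0.49831082  0.39421034 -1.43598196] [-0.04279119  0.00320684 -0.00328093]
```

View pics/w2.png

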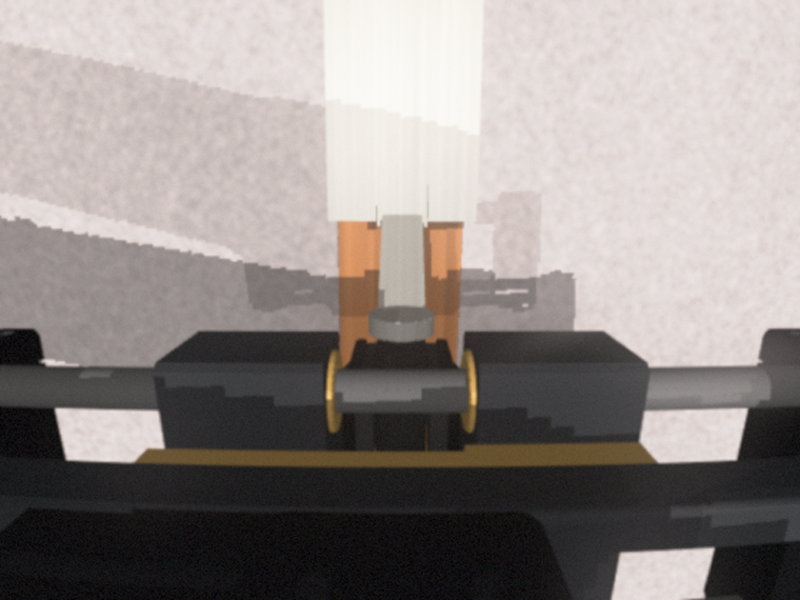

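```bash
python3 - <<'E'
from h import *
import pickle
st,S=pickle.load(open("s2.pkl","rb"))
c=cam(S["wrist"],st);M=R.from_quat(st["orientation"]).as_matrix()
for z in(.1,.105,.11):
    p=ray(c,np.array([(329,220),(479,220),(325,2),(483,2)])*.7,z)
    print(z,np.linalg.norm(p[0]-p[1]),np.linalg.norm(p[2]-p[3]),((p-st["tcp_pos"])@M).round(4).tolist())
E
```

```text
0.1 0.06226610999517002 0.06062188533773494 [[0.0514, -0.0311, -0.0532], [0.0514, 0.0311, -0.0533], [0.0515, -0.0305, -0.1367], [0.0515, 0.0302, -0.1367]]
0.105 0.06066187711717091 0.05906001449671685 [[0.0464, -0.0304, -0.0535], [0.0464, 0.0303, -0.0536], [0.0465, -0.0297, -0.1348], [0.0465, 0.0294, -0.1349]]
0.11 0.05905764423917179 0.057498143655698636 [[0.0414, -0.0296, -0.0539], [0.0414, 0.0295, -0.0539], [0.0415, -0.029, -0.133], [0.0415, 0.0285, -0.1331]]
```

play_rows --plan "0.3 0 0 0 -0.006 -0.003 1;1 0 0 0 -0.02 -0.01 1;1.6 0 0 0 -0.04 -0.02 1;2.2 0 0 0 -0.06 -0.03 1;2.8 0 0 0 -0.08 -0.04 1;3.4 0 0 0 -0.1 -0.05 1;3.8 0 0 0 -0.115 -0.058 1;3.8 0 0 0 -0.12 -0.06 1"

```text
time_s: 4.35
tcp_pos: [0.537, -0.1445, 0.1484]
orientation: [-0.526, -0.474, 0.528, -0.469]
contact_force: [1.4, -0.2, -0.7]
grip_width: 0.0156
```

```bash
cat > tgt.py <<'E'
from h import *
import sys
# usage: behind, z, [cx cy yaw]: blade centre 'behind' stand/tile centre
def go(back,z,cx,cy,yaw,off=0.111,pitch=0.):
    st=get_state();M=R.from_quat(st["orientation"]).as_matrix();p=st["tcp_pos"]
    f=-M[:,2];y0=np.degrees(np.arctan2(f[1],f[0]))
    u=np.array([np.cos(np.radians(yaw)),np.sin(np.radians(yaw))])
    T=np.array([*(np.array([cx,cy])-u*(back+off)),z])
    Rt=np.c_[[0,0,-1.],[u[1],-u[0],0],[-u[0],-u[1],0]]
    rv=np.degrees(R.from_matrix(M.T@Rt).as_rotvec())
    print("t",st["time_s"],"tcp",p.round(4),"yaw",y0.round(2),"tilt nose",np.degrees(np.arcsin(f[2])).round(2),"F",np.round(st["contact_force"],1),"T",np.round(st["wrist_torque"],2))
    print("turn",rv.round(2),"shift",(M.T@(T-p)).round(4))
if __name__=="__main__": go(*map(float,sys.argv[1:]))
E
python3 tgt.py .16 .15 .478 .184 80
```

```text
t 4.35 tcp [ 0.537  -0.1445  0.1484] yaw 83.66 tilt nose 0.16 F [ 1.4 -0.2 -0.7] T [-0.01  0.01 -0.03]
turn [ 3.66 -0.15  0.39] shift [-0.0007 -0.1123 -0.0495]
```

play_rows --plan "0.3 0 0 0 -0.006 -0.003 1;1 0 0 0 -0.02 -0.01 1;1.6 0 0 0 -0.04 -0.02 1;2.2 0 0 0 -0.06 -0.03 1;2.8 0 0 0 -0.08 -0.038 1;3.4 0 0.2 0 -0.1 -0.046 1;3.7 0 0.4 0 -0.11 -0.05 1;3.7 0 0.4 0 -0.112 -0.05 1"

```text
time_s: 5.02
tcp_pos: [0.4298, -0.0817, 0.149]
orientation: [0.542, 0.455, -0.541, 0.454]
contact_force: [-0.1, 0.5, -0.2]
grip_width: 0.0157
```

```bash
python3 tgt.py .16 .15 .478 .184 80; python3 - <<'E'
from h import *
import pickle
st=get_state()
S={n:snapshot(n) for n in("wrist","side","scene")}
pickle.dump((st,S),open("s3.pkl","wb"))
w=cv2.resize(S["wrist"]["frame"][:250],None,fx=800/560,fy=800/560,interpolation=cv2.INTER_CUBIC)
cv2.imwrite("pics/w3.png",w)
s=S["side"]["frame"][180:320,190:390];cv2.imwrite("pics/side3.png",cv2.resize(s,(800,560),interpolation=cv2.INTER_CUBIC))
E
```

```text
t 5.0167 tcp [ 0.4298 -0.0817  0.149 ] yaw 79.98 tilt nose 0.15 F [-0.1  0.5 -0.2] T [-0.05  0.02  0.01]
turn [-0.02 -0.15  0.03] shift [-0.001   0.0013  0.001 ]
```

View pics/w3.png

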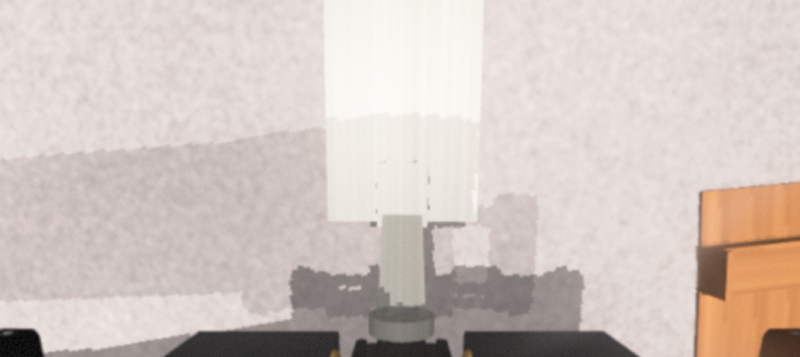

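View pics/side3.png

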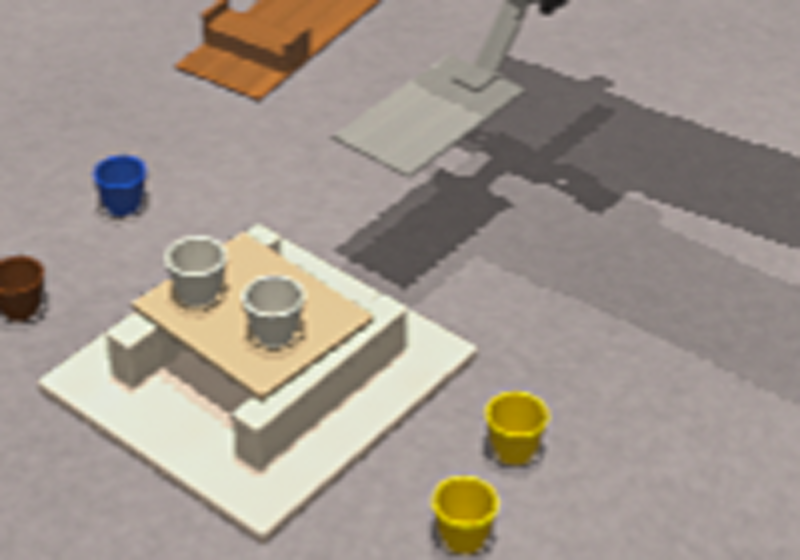

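The side crop, at 4x from pixel (190,180), shows the board corners at (38,383), (264,537), (477,350). The tile top corners are at (133,303), (265,398), (374,320), (240,232). The blade corners are at (332,138), (406,174), (523,92), and the path ahead of the blade is free.

```bash
cat > fit.py <<'E'
from h import *
from scipy.optimize import least_squares
def fit(c,pts,uv,z,x0,zfree=False):
    # planar model points (x,y) at height z ; params x,y,yaw,(z,pitch)
    pts=np.array(pts,float);uv=np.array(uv,float)
    def P(a):
        q=np.c_[pts,np.zeros(len(pts))]
        if zfree: q=R.from_euler("y",-a[4]).apply(q)   # +a4 = nose up
        q=R.from_euler("z",a[2]).apply(q); return q+[a[0],a[1],a[3] if zfree else z]
    s=least_squares(lambda a:(proj(c,P(a))-uv).ravel(),x0)
    return s.x,np.sqrt((s.fun**2).mean())
E
python3 - <<'E'
from fit import *
import pickle
st,S=pickle.load(open("s3.pkl","rb"))
c=cam(S["side"])
px=lambda l:np.array(l)/4.+[190,180]-.375
y=np.radians(80)
B,r=fit(c,[(.095,-.09),(.095,.09),(-.095,.09)],px([(38,383),(264,537),(477,350)]),.01,[.478,.184,y]);print("stand",B,np.degrees(B[2]),r)
T,r=fit(c,[(.045,-.055),(.045,.055),(-.045,.055),(-.045,-.055)],px([(133,303),(265,398),(374,320),(240,232)]),.051,[.478,.184,y]);print("tile",T,np.degrees(T[2]),r)
print("crucible feet",ray(c,px([(197,298),(273,340)]),.051))
p=st["tcp_pos"];bl=[(.0575,-.03),(.0575,.03),(-.0575,.03),(-.0575,-.03)];buv=px([(332,138),(406,174),(523,92),(440,58)])
b,r=fit(c,bl,buv,0,[.45,.03,y,.1,0],True);print("blade",b,np.degrees(b[[2,4]]),r)
M=R.from_quat(st["orientation"]).as_matrix();print("blade in tool",M.T@(np.r_[b[:2],b[3]]-p))
n=np.array([.111,0]);e=p+M@np.array([.0465,0,-.111]);print("expected blade ctr",e)
print("expected px*4",((proj(c,[p+M@np.array([.0465,sy,-.111-sx]) for sx,sy in [(.0575,.03),(.0575,-.03),(-.0575,-.03),(-.0575,.03)]])-[190,180]+.375)*4).round(0).tolist())
# same for the wrist-image stand edge at t0
E
```

```text
stand [0.47368024 0.18638512 1.39405522] 79.87348041195855 0.4186884701123215
tile [0.47736042 0.18631991 1.34059584] 76.810483823042 0.5211379569234895
crucible feet [[0.51135668 0.19316082 0.051     ]
 [0.45411156 0.20105516 0.051     ]]
blade [0.44974388 0.02793596 1.41879508 0.10187093 0.03068168] [81.29097036  1.75793057] 0.5061118092270586
blade in tool [ 0.04742588  0.00056564 -0.11126429]
expected blade ctr [0.44914099 0.02777156 0.10279643]
expected px*4 [[330.0, 137.0], [407.0, 176.0], [522.0, 90.0], [446.0, 55.0]]
```

```bash
python3 tgt.py .16 .0765 .4755 .186 80
```

```text
t 5.1667 tcp [ 0.4318 -0.0829  0.1494] yaw 79.94 tilt nose 0.15 F [-0.4  0.6 -0.3] T [-0.03  0.02  0.01]
turn [-0.06 -0.15 -0.04] shift [ 0.0729 -0.0037 -0.0012]
```

play_rows --plan "0 0 0 0.005 0 0 1;0 0 0 0.015 -0.001 0 1;0 0 0 0.03 -0.002 0 1;0 0 0 0.045 -0.003 -0.001 1;0 0 0 0.06 -0.004 -0.001 1;0 0 0 0.07 -0.004 -0.001 1;0 0 0 0.073 -0.004 -0.001 1;0 0 0 0.073 -0.004 -0.001 1"

```text
time_s: 5.83
tcp_pos: [0.4277, -0.0811, 0.0754]
orientation: [0.542, 0.455, -0.542, 0.453]
contact_force: [0.9, -0.4, -0.2]
grip_width: 0.0155
```

```bash
python3 tgt.py .08 .0765 .4755 .186 80; python3 - <<'E'
from fit import *
import pickle
st=get_state()
S={n:snapshot(n) for n in("side","scene")}
pickle.dump((st,S),open("s4.pkl","wb"))
s=S["side"]["frame"][190:330,190:390];cv2.imwrite("pics/side4.png",cv2.resize(s,(800,560),interpolation=cv2.INTER_CUBIC))
E
```

```text
t 5.8333 tcp [ 0.4277 -0.0811  0.0754] yaw 79.93 tilt nose 0.14 F [ 0.9 -0.4 -0.2] T [-0.06  0.08  0.07]
turn [-0.07 -0.14  0.08] shift [-0.0009  0.0006 -0.0803]
```

View pics/side4.png

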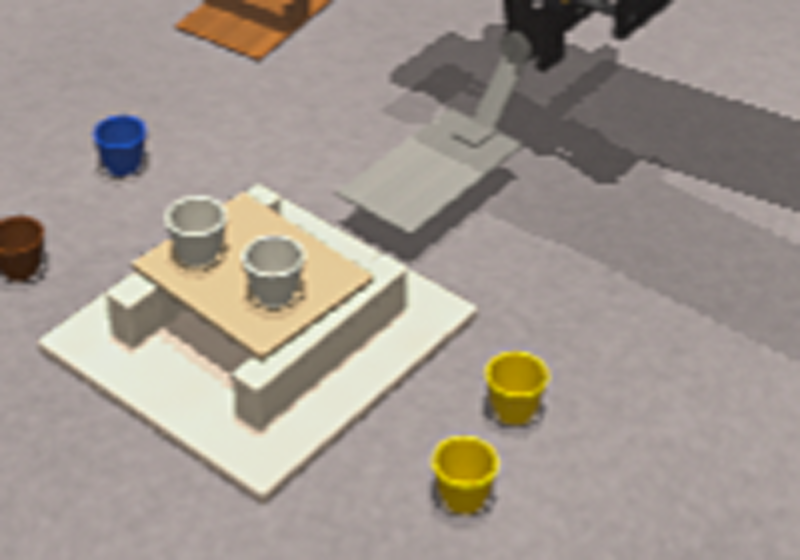

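The blade hovers just in front of the channel. Its tip corners are at (337,193) and (408,231), and its right rear corner is at (521,146). The near bar's end is at about (405,270).

```bash
python3 - <<'E'
from fit import *
import pickle
st,S=pickle.load(open("s4.pkl","rb"))
c=cam(S["side"]);px=lambda l:np.array(l)/4.+[190,190]-.375
b,r=fit(c,[(.0575,-.03),(.0575,.03),(-.0575,.03)],px([(337,193),(408,231),(521,146)]),.029,[.45,.03,1.39]);print("blade",b,np.degrees(b[2]),r)
B,r=fit(c,[(.095,-.09),(.095,.09),(-.095,.09)],px([(38,343),(264,498),(477,311)]),.01,[.478,.184,1.39]);print("stand",B,np.degrees(B[2]),r)
d=b[:2]-B[:2];a=B[2];print("blade in stand",d@[np.cos(a),np.sin(a)],d@[-np.sin(a),np.cos(a)])
E
python3 tgt.py .08 .0765 .4755 .186 80
```

```text
blade [0.44572655 0.02752492 1.38084365] 79.11651322198628 0.3583200124626329
stand [0.47333741 0.18678662 1.39232928] 79.77459129784893 0.44047697536206015
blade in stand -0.16163366170003846 -0.0011000097970668853
t 5.9333 tcp [ 0.4286 -0.0811  0.0767] yaw 79.94 tilt nose 0.15 F [ 1.1  0.3 -1. ] T [-0.05  0.05  0.01]
turn [-0.06 -0.15 -0.06] shift [ 0.0004 -0.0003 -0.0802]
```

Lateral offset to the channel axis is about 1 mm, so I insert straight along -z of the tool.

play_rows --plan "0 0 0 0 0 -0.005 1;0 0 0 0 0 -0.015 1;0 0 0 0 0 -0.027 1;0 0 0 0 0 -0.04 1;0 0 0 0 0 -0.055 1;0 0 0 0 0 -0.068 1;0 0 0 0 0 -0.078 1;0 0 0 0 0 -0.08 1"

```text
time_s: 6.6
tcp_pos: [0.4431, 0.0, 0.0774]
orientation: [0.543, 0.455, -0.54, 0.455]
contact_force: [0.1, 0.2, -0.4]
grip_width: 0.0155
```

```bash
python3 tgt.py -.002 .0765 .4755 .186 80
```

```text
t 6.6 tcp [0.4431 0.     0.0774] yaw 80.09 tilt nose 0.2 F [ 0.1  0.2 -0.4] T [0.03 0.07 0.02]
turn [ 0.09 -0.2  -0.11] shift [ 0.0011 -0.0003 -0.0798]
```

play_rows --plan "0 0 0 0 0 -0.005 1;0 0 0 0 0 -0.015 1;0 0 0 0 0 -0.027 1;0 0 0 0 0 -0.04 1;0 0 0 0.001 0 -0.055 1;0 0 0 0.001 0 -0.068 1;0 0 0 0.001 0 -0.078 1;0 0 0 0.001 0 -0.08 1"

```text
time_s: 7.27
tcp_pos: [0.4571, 0.0807, 0.0768]
orientation: [0.543, 0.456, -0.539, 0.455]
contact_force: [0.5, 0.7, -1.8]
grip_width: 0.0158
```

play_rows --plan "0 0 0 0 0 0 1;0 0 0 0 0 0 1;0 0 0 0 0 0 1;0 0 0 0 0 0 1;0 0 0 0 0 0 1;0 0 0 0 0 0 1;0 0 0 0 0 0 1;0 0 0 0 0 0 1"

```text
time_s: 7.93
tcp_pos: [0.4571, 0.0806, 0.0768]
orientation: [0.543, 0.456, -0.539, 0.455]
contact_force: [1.0, -0.1, -2.3]
grip_width: 0.0153
```

```bash
python3 tgt.py -.002 .0915 .4755 .186 80; python3 - <<'E'
from h import *
a=snapshot("side")["frame"][190:330,190:390];b=snapshot("scene")["frame"][150:245,250:370]
cv2.imwrite("pics/5.png",np.hstack([cv2.resize(a,(430,301)),cv2.resize(b,(370,301),interpolation=cv2.INTER_CUBIC)]))
E
```

```text
t 7.9333 tcp [0.4571 0.0806 0.0768] yaw 80.18 tilt nose 0.23 F [ 1.  -0.1 -2.3] T [-0.03  0.01  0.03]
turn [ 0.18 -0.23 -0.13] shift [-0.0147 -0.0002  0.002 ]
```

View pics/5.png

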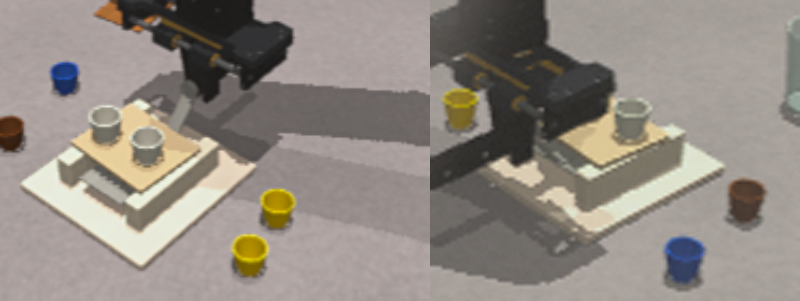

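The blade is in under the tile, seen between the bars in the left crop at (105,185), and the tile and both crucibles stand undisturbed. Next is a slow lift.

play_rows --plan "0 0 0 -0.003 0 0 1;0 0 0 -0.007 0 0 1;0 0 0 -0.01 0 0 1;0 0 0 -0.0115 0 0 1;0 0 0 -0.013 0 0 1;0 0 0 -0.0145 0 0 1;0 0 0 -0.016 0 0 1;0 0 0 -0.017 0 0 1"

```text
time_s: 8.7
tcp_pos: [0.4568, 0.0805, 0.0937]
orientation: [0.542, 0.456, -0.539, 0.455]
contact_force: [0.3, -0.6, -3.3]
grip_width: 0.0154
```

play_rows --plan "0 0 0 -0.001 0 0 1;0 0 0 -0.002 0 0 1;0 0 0 -0.003 0 0 1;0 0 0 -0.004 0 0 1;0 0 0 -0.005 0 0 1;0 0 0 -0.006 0 0 1;0 0 0 -0.006 0 0 1;0 0 0 -0.006 0 0 1"

```text
time_s: 9.37
tcp_pos: [0.4569, 0.0805, 0.0998]
orientation: [0.542, 0.456, -0.539, 0.455]
contact_force: [0.1, -0.2, -3.0]
grip_width: 0.0154
```

```bash
python3 tgt.py -.002 .18 .4755 .186 80; python3 - <<'E'
from h import *
import pickle
s=snapshot("side");pickle.dump(s,open("s6.pkl","wb"));a=s["frame"][210:310,190:310]
cv2.imwrite("pics/6.png",cv2.resize(a,(720,600),interpolation=cv2.INTER_CUBIC))
E
```

```text
t 9.3667 tcp [0.4569 0.0805 0.0998] yaw 80.2 tilt nose 0.22 F [ 0.1 -0.2 -3. ] T [-0.26  0.09 -0.03]
turn [ 0.2  -0.22 -0.1 ] shift [-0.0802  0.0002  0.0016]
```

View pics/6.png

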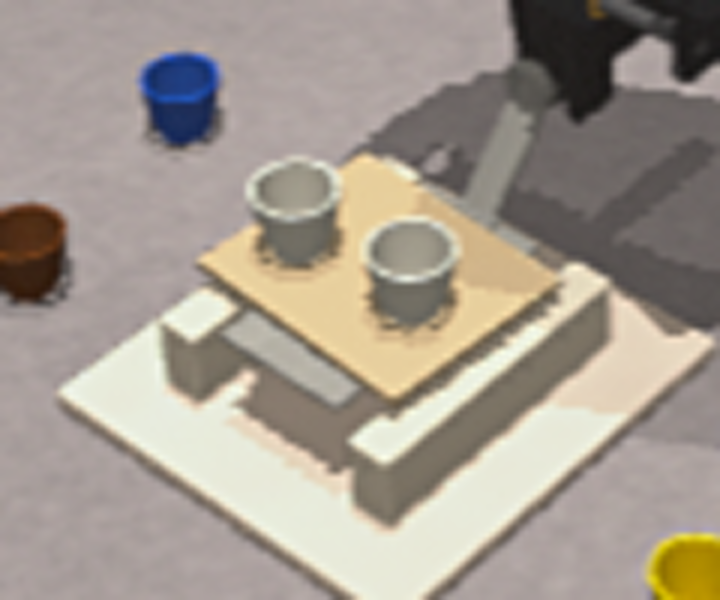

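The tile is off the bars, and its top corners are at (200,262), (393,395), (560,283), (365,157). Both crucibles stand. Next I check the pitch.

```bash
python3 - <<'E'
from fit import *
import pickle
c=cam(pickle.load(open("s6.pkl","rb")))
px=np.array([(200,262),(393,395),(560,283),(365,157)])/6.+[190,210]-.42
T,r=fit(c,[(.045,-.055),(.045,.055),(-.045,.055),(-.045,-.055)],px,0,[.478,.184,1.34,.058,0],True);print(T,np.degrees(T[[2,4]]),r)
E
```

```text
[0.48861154 0.16965051 1.33511701 0.04108715 0.01942517] [76.49656993  1.11298041] 0.18465152608471488
```

play_rows --plan "0 0 0 -0.002 0 0 1;0 0 0 -0.006 0 0 1;0 0 0 -0.012 0 0 1;0 0 0 -0.019 0 0 1;0 0 0 -0.026 0 0 1;0 0 0 -0.033 0 0 1;0 0 0 -0.04 0 0 1;0 0 0 -0.045 0 0 1"

```text
time_s: 10.08
tcp_pos: [0.457, 0.0805, 0.1459]
orientation: [0.543, 0.456, -0.539, 0.455]
contact_force: [-0.5, 0.4, -3.4]
grip_width: 0.0155
```

play_rows --plan "0 0 0 -0.006 0 0 1;0 0 0 -0.013 0 0 1;0 0 0 -0.02 0 0 1;0 0 0 -0.027 0 0 1;0 0 0 -0.034 0 0 1;0 0 0 -0.04 0 0 1;0 0 0 -0.044 0 0 1;0 0 0 -0.046 0 0 1"

```text
time_s: 10.75
tcp_pos: [0.4571, 0.0803, 0.1926]
orientation: [0.543, 0.455, -0.539, 0.455]
contact_force: [-0.3, 0.7, -3.6]
grip_width: 0.0155
```

play_rows --plan "0 0 0 0 0 0 1;0 0 0 0 0 0 1;0 0 0 0 0 0 1;0 0 0 0 0 0 1;0 0 0 0 0 0 1;0 0 0 0 0 0 1;0 0 0 0 0 0 1;0 0 0 0 0 0 1"

```text
time_s: 11.42
tcp_pos: [0.4571, 0.0803, 0.1925]
orientation: [0.543, 0.456, -0.539, 0.455]
contact_force: [-0.0, 0.2, -3.4]
grip_width: 0.0153
```

```bash
python3 tgt.py -.002 .1915 .4755 .186 80; python3 - <<'E'
from h import *
import pickle
s=snapshot("side");pickle.dump(s,open("s7.pkl","wb"));a=s["frame"][170:290,190:350]
cv2.imwrite("pics/7.png",cv2.resize(a,(800,600),interpolation=cv2.INTER_CUBIC))
E
```

```text
t 11.4167 tcp [0.4571 0.0803 0.1925] yaw 80.2 tilt nose 0.25 F [-0.   0.2 -3.4] T [-0.24  0.1  -0.02]
turn [ 0.2  -0.25 -0.19] shift [ 0.001  -0.0002  0.0017]
```

View pics/7.png

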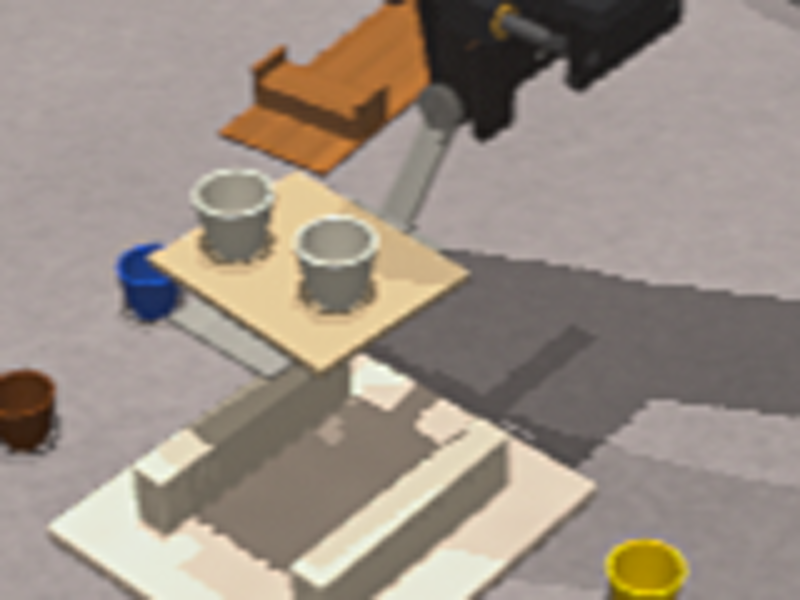

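The tile is held clear of the bars with both crucibles upright. Its top corners are at (150,258), (318,368), (470,272), (298,172).

```bash
python3 - <<'E'
from fit import *
import pickle
c=cam(pickle.load(open("s7.pkl","rb")))
px=np.array([(150,258),(318,368),(470,272),(298,172)])/5.+[190,170]-.4
m=np.array([(.045,-.055),(.045,.055),(-.045,.055),(-.045,-.055)])
def P(a):
    q=R.from_euler("ZYX",[a[2],-a[3],a[4]]).apply(np.c_[m,np.zeros(4)]);return q+[a[0],a[1],.152]
s=least_squares(lambda a:(proj(c,P(a))-px).ravel(),[.478,.184,1.34,0,0]);print(s.x[:2],np.degrees(s.x[2:]),np.sqrt((s.fun**2).mean()))
st=get_state();print(st["time_s"],np.abs(st["joint_velocities"]).max(),st["contact_force"],st["grip_width"])
print(env.close_job())
E
```

```text
[0.47760407 0.18559651] [75.58101159 -0.16368593  0.99684329] 0.18085943663571608
11.4667 0.0011162061452358678 [-0.46543321 -0.11433431 -2.61481799] 0.01565734269049422
the job is handed in; nothing more can be done
None
```

I took the spatula off its rest, slid its blade between the bars under the tile, and lifted the tile straight up. I handed the job in at about 11.5 s with the arm still holding it. The hand-in reports no verdict, so the result is based on my own checks.

**Last checks (side camera and arm state):**
- **Position:** the tile's underside is about 146 mm above the bench, roughly 100 mm above the bars. That height comes from the arm's pose, not the image. The tile's centre is within about 5 mm of the board's centre.
- **Level and still:** pitch is about -0.2° and roll about 1°, measured from the image. The arm is not moving.
- **Load:** both crucibles are upright on the tile. The vertical force read 2.6–3.4 N in the last readings, close to the weight of the spatula plus the loaded tile. The gripper is closed firmly on the handle.

**What did not go as planned:**
- I gripped the handle about 7 mm ahead of the marked point. I measured the blade's position from there and used that for the insertion.
- A first camera estimate, from apparent blade width, suggested the blade was nose-down by about 3°. The later side-view check showed it level to within about 2°, so I made no correction.

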